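Load a cup tray past the spring gate of a soil-cup filler

TASK

Load the tray of cups that stands in the chute: with one fingertip press down the long hinged leaf beside the chute so that the red gate sinks out of the way, and while holding it down push the tray with the other finger along the chute past the gate until it is fully home against the stop inside the machine's mouth. The gate must never touch the tray, so keep it down until the whole tray is past; then let go so that the gate springs up behind the tray. Only push: slide the tray steadily, do not lift or flick it, and leave everything else where it is.

Things in the scene. Friction and masses are not known exactly. Their poses are not given: they have to be found in the camera images.
- chute: Fixed aluminium chute. Origin on the table under the lane's middle, in the gate's plane; x runs along the lane to the machine (push direction), y to the side of the hinged leaf (robot side), z up. Lane floor 70 mm above the table, lane 73 mm wide (|y| < 36.5 mm) between steel rails 8 mm wide, 10 mm high. The deck starts at x = -230 mm; y from -110 to -45 mm is a shelf at floor height.
- mouth (a point): Machine's mouth: point on the lane floor, mid-lane, in the machine's white face (chute x = 130 mm). The mouth is 92 mm wide and 50 mm high; the machine is 210 mm tall (hopper to 276 mm), 200 mm deep, and spans chute y from -122 to 70 mm.
- stop (a point): Rubber stop inside the mouth: point on the lane floor, mid-lane, on the stop's face (chute x = 155 mm), which the front of the tray meets when it is home.
- tray: Loose tray to push, 0.26 to 0.49 kg, in the lane: brown board 130 x 70 x 6 mm, eight fixed white cups (28 mm across, tops 26 mm above its underside). Origin: centre of the underside; x as the chute's. Its front starts 15 to 55 mm before the gate. Home: origin at chute x = 90 mm, rear 25 mm beyond the gate. Slides with about 1 to 5 N.
- tray_push (a point): Middle of the rear face of the tray's upright aluminium push plate, on the tray's rear end (65 mm behind its origin), 21 mm above its underside. The plate is 66 mm wide and its top is 36 mm above the underside.
- gate (a joint): Hinge shared by leaf and gate (one rigid part), along a line parallel to the lane at chute y = 95 mm, z = 78 mm. 0 = sprung shut: leaf sloping up, gate 11 mm above the lane floor. 0.30 rad = fully open: leaf level, gate sunk. The gate is below the floor from 0.18 rad on. It springs shut; a fingertip 30 mm from the hinge line needs about 3 N at first, 6 N fully down, more nearer the hinge.
- gate_leaf: Hinged leaf to press: aluminium strip with dark grip band, 260 x 42 x 4 mm, beside the lane (chute x -215 to 45 mm). Origin: centre of its upper face; x along the lane, y to its hinge. Shut it slopes 0.30 rad, lane-side edge up. Fully down it is level, upper face 82 mm above the table (12 above the lane floor, 2 above the rails), chute y 49 to 91 mm. A pressing fingertip can slide along it.
- gate_blade: The red gate, a plate 5 mm thick across the lane (66 mm wide) in the slot at chute x = 0, rigid with the leaf. Origin: middle of its top edge, 11 mm above the lane floor when shut.
- parked_tray: Another identical tray of cups lying on the table to the robot's right. Leave alone. Origin: centre of the underside.
- spare_cup: Single white cup, 28 mm across, 20 mm high, on the shelf of the deck just beyond the far rail. Leave alone. Origin: centre of the underside.
- scoop: Blue-handled metal scoop, 170 mm long, on the table between robot and chute. Leave alone. Origin: under its middle.
- brush: Brush with wooden handle, 160 mm long, on the table before the chute's open end. Leave alone. Origin: under its middle.
- driver: Screwdriver with orange handle, 150 mm long, on the table beyond the chute. Leave alone. Origin: under its middle.
- jar: Jar with blue lid, 56 mm across, 75 mm tall, on the table beyond the chute. Leave alone. Origin: centre of the underside.
- wash_bottle: White bottle with red cap, 56 mm across, 140 mm tall, on the table beyond the chute. Leave alone. Origin: centre of the underside.
Mind the look-alikes: they are no part of the job. What is shaped like the tray but orange or purple is not meant.

How it is judged (in metres and radians):
On the way, in this order (a step that is already met when the one before it is completed fails the run):
1. a fingertip presses the leaf down and the gate is open while the tray is still before it (value of joint gate above 0.17 rad and contact force between the fingers and gate_leaf above 0.5 N and x of tray in the frame of chute below -0.066 m), for 0.1 s.
2. the tray is half way over the gate, which a fingertip holds open (value of joint gate above 0.17 rad and contact force between the fingers and gate_leaf above 0.5 N and x of tray in the frame of chute between 0 and 0.06 m), for 0.05 s.
3. the rear of the tray is past the gate, which is still open (value of joint gate above 0.17 rad and x of tray in the frame of chute above 0.068 m), for 0.05 s.
At the end, for the whole second after the job is handed in: The tray lies flat in the lane, at rest, its front within 5 mm of the stop in the machine's mouth, and the gate has sprung up fully (joint below 0.04 rad) behind it (x of tray in the frame of chute between 0.085 and 0.095 m and y of tray in the frame of chute between -0.005 and 0.005 m and height (world z) of tray below 0.074 m and angle between tray's own z axis and vertical below 0.05 rad and linear speed of tray below 0.01 m/s and value of joint gate below 0.04 rad); the robot touches nothing.
It fails at once if the gate touches the tray (over 0.5 N) (contact force between gate_blade and tray above 0.5 N).
It fails at once if the tray is lifted more than 8 mm off the lane floor (height (world z) of tray above 0.078 m).
It fails at once if the tray is tipped more than 0.12 rad (angle between tray's own z axis and vertical above 0.12 rad).
It fails at once if the tray is flicked or shoved (faster than 0.3 m/s) (linear speed of tray above 0.3 m/s).
It fails at once if another thing on the table or deck is moved more than 20 mm (distance of any of parked_tray, spare_cup, scoop, brush, driver, jar, wash_bottle from where it was at the start of the episode above 0.02 m).
It also fails if it takes over 54 s, if anything falls off the work surface, if the arm or the gripper's body presses on something with over 40 N, if the wrist force passes 120 N, or if a joint passes its speed limit or range.

ROBOT

A 6-joint arm with a two-finger parallel gripper is mounted at the origin on the work surface. World frame = base frame: x ahead of the robot, y to its left, z up, the work surface at z = 0. Lengths are in m, angles in degrees, forces in N, time in s.
With the tool pointing down it reaches from about 0.325 to 0.875 m from the base axis. Payload 4.4 kg.
Tool frame: the origin (TCP) lies at the very end of the fingers, on their centre line; the grasp point (between the pads) lies behind it (tcp_to_grasp is the z of the grasp point in the tool frame, in m); z points along the fingers, y is the direction in which the jaws open and shut (so a half turn about z gives the same grasp; the last joint's range is limited). The gripper opens to 85 mm and grips with 20 to 120 N. Pads are 22 mm wide; open, the fingers measure 114 mm over their backs; the gripper's body (76 mm by 85 mm) begins 54 mm behind the grasp point. The pads swing forward as they close: fully open they stand 13 mm farther back than shut.
Start: joints at [57.496, 11.837, 88.321, -0, 79.842, -8.623], TCP at [0.233, 0.526, 0.231] pointing down, gripper open.
Joint ranges: [-156.59, 156.59], [-49.26, 127.26], [12.9, 141.05], [-63.56, 243.56], [4.71, 150.69], [-161.64, 161.64]. Speed limits (degrees/s): [159.86, 159.86, 180, 180, 180, 180].

INTERFACE

Orientations are given as a 3x3 rotation matrix whose columns are the frame's x, y, z axes.
In Python, from cell import * gives the robot as it stands.
- The arm moves only by the tool arm_command, never from a script. Its arguments are lists of equal length, an entry for each row: "gripper": the opening in per cent of the stroke, from 0 (shut) to 100 (fully open); "dp": the shift along the world's x, y, z in mm, a list of three; "rotation": the turn, a rotation vector about the world's x, y, z in rad, a list of three. A call has 1 to 12 rows; each row shifts and turns the commanded pose from where the row before left it; what a row does not reach is not made up. A row lasts 1/12 s, in which the tool goes at most 41.7 mm and 7.16 degrees, less where a joint would pass 70% of its speed; a pose out of reach is approached as far as the arm can. A call with a gripper value outside its range is refused whole. The fingers move at their own pace and stop on an object; "newtons" is the grip in N (left out, the last holds). Time passes only in rows, so rows that do not move let the fingers close. It gives the time, the measured TCP pose, the force and the opening at its end, in the units of the state.
- get_state(): the state, without advancing time (a new reading comes with each control period).
- camera(name): name is "scene" or "top" or "wrist"; returns a dict with "color" (480x640x3 uint8, blue, green, red), "depth" (480x640 float32, m along the optical axis (not along the pixel's ray), 0 where there is no reading), "fovy" (degrees; the focal length in pixels is half the picture's height over the tangent of half this angle, whatever the lens; pixels are square), "cx", "cy" (the principal point, pixels), "extrinsics" (4x4, takes a point from world to camera coordinates). Camera axes: x right, y up, looking along -z (the intrinsics and any distortion apply to the point x, -y, -z); pixel columns grow to the right and rows downward; lengths in m; the calibration is good to about 2 mm. A picture is of the moment at which its call begins.
- job_done(): hands the job in, once; it reports no verdict.
Trained networks look in a picture, given as the dict that the camera call returned (one of the last four; its "shot" number tells which), for a name from the list of things; names that differ only in an ending like _2 or _b are one class to them, and where a whole thing is asked for, a point or a joint stands for the part that bears it (a point fixed in the world has none). Each returns a list of dicts, best first, with "p" (0 to 1); they miss things now and then, are a little off and sometimes report something else, mostly with a low value. They report only what shows in the picture. A call takes as long as a camera call. They do not tell look-alikes from the thing itself.
- recognise(name, picture): "location" ([column, row] in pixels, amid what is visible of it).
- cut_out(name, picture): "mask" (480x640 bool, what is visible of it) and "location" ([column, row] in pixels, amid what is visible of it).
- mark_of(name, picture): "location" ([column, row] in pixels: a listed point, or the origin of a listed thing).
The state is a dict: "clock": time; "joints": joint angles; "qvel": joint speeds; "joint_torque": joint torques, N m; "eef_pos": TCP position; "tcp_rot": TCP orientation; "force": force on the tool from outside, world axes, zero at the start; "ft_torque": the same for the moment, N m; "width": opening from 0.0 (shut) to 1.0 (fully open).
Only numpy, scipy, OpenCV 4.12 (cv2) and the standard library are available. Lean on these libraries where they do the work, as an engineer would, in place of code of your own. Each camera call takes 0.05 s, during which the arm holds its last target. There are 200 camera calls.

## Working session

There is one attempt and no reset: what is moved stays moved. The work goes in short steps, Python scripts to look and compute and a tool call to move; the robot and the scene stay as the last step left them, time stands still between calls to the robot, and variables do not carry over. Pictures are saved under pics/ and viewed, about 8 in all and at most 12, crops included, and the job is handed in when it is done.

Besides the shell and the picture viewer there is one more tool, called by a JSON object that holds its "op" and its "data". arm_command: Moves the arm, as the interface text tells. Its arguments: {"type":"object","properties":{"gripper":{"type":"array","items":{"type":"number"}},"dp":{"type":"array","items":{"type":"array","items":{"type":"number"}}},"rotation":{"type":"array","items":{"type":"array","items":{"type":"number"}}},"newtons":{"type":"number"}},"required":["gripper","dp","rotation"]}

```bash
mkdir -p pics; cat > h.py <<'E'
from cell import *
import numpy as np, cv2
def pix2w(c,u,v,z=None,depth=None):
    f=240/np.tan(np.radians(c["fovy"])/2); E=np.array(c["extrinsics"]); R=E[:3,:3];t=E[:3,3]
    d=np.array([(u-c["cx"])/f,-(v-c["cy"])/f,-1.]); o=-R.T@t; w=R.T@d
    if z is not None: return o+w*(z-o[2])/w[2]
    if depth is None: depth=c["depth"][int(round(v)),int(round(u))]
    return o+w*depth
E
python3 - <<'E'
from h import *
s=get_state(); print({k:np.round(v,3).tolist() for k,v in s.items()}); 
import cell; print([n for n in dir(cell) if not n.startswith('_')])
for n in ["top","scene"]:
    c=camera(n); cv2.imwrite(f"pics/{n}0.png",c["color"]); print(n,c["fovy"],c["cx"],c["cy"],[k for k in c],np.round(c["extrinsics"],3).tolist())
    for m in ["chute","mouth","stop","tray","tray_push","gate_leaf","gate_blade","spare_cup","parked_tray","scoop","brush"]:
        for r in mark_of(m,c)[:2]:
            u,v=r["location"]; 
            print(m,round(r["p"],2),np.round([u,v]),np.round(pix2w(c,u,v),3))
E
```

```text
{'clock': 0.0, 'joints': [57.499, 11.886, 88.409, 0.002, 79.842, -8.624], 'qvel': [-0.036, 0.077, 0.031, 0.049, 0.064, -0.042], 'joint_torque': [-0.001, -38.302, -29.16, -0.0, 0.011, -0.0], 'eef_pos': [0.232, 0.525, 0.23], 'tcp_rot': [[-0.914, 0.405, -0.001], [0.405, 0.914, -0.002], [0.0, -0.002, -1.0]], 'force': [-0.164, -0.581, 0.309], 'ft_torque': [-0.034, 0.012, 0.015], 'width': 0.998}
['MotionError', 'camera', 'cut_out', 'get_state', 'job_done', 'mark_of', 'recognise', 'tcp_to_grasp']
top 57.46287951404543 323.79347584975324 239.59923706210836 ['color', 'depth', 'fovy', 'cx', 'cy', 'extrinsics', 'shot'] [[0.016, -1.0, 0.016, -0.1], [0.996, 0.018, 0.092, -0.574], [-0.092, 0.014, 0.996, -0.991], [0.0, 0.0, 0.0, 1.0]]
chute 0.84 [241. 238.] [0.572 0.095 0.069]
mouth 0.92 [181. 229.] [0.59  0.228 0.071]
stop 0.79 [168. 230.] [0.578 0.232 0.141]
tray 0.91 [345. 337.] [ 0.35  -0.144  0.005]
tray 0.82 [284. 239.] [ 0.571 -0.001  0.079]
tray_push 0.69 [310. 239.] [ 0.573 -0.06   0.07 ]
tray_push 0.64 [426. 379.] [ 0.264 -0.324  0.036]
gate_leaf 0.6 [274. 268.] [0.507 0.017 0.091]
gate_l
[... 608 characters left out ...]
th 0.77 [453. 209.] [0.589 0.238 0.068]
stop 0.69 [457. 204.] [0.578 0.258 0.068]
tray 0.87 [243. 230.] [ 0.388 -0.16   0.025]
tray 0.71 [155. 249.] [ 0.359 -0.339  0.022]
tray_push 0.97 [148. 225.] [ 0.269 -0.329  0.022]
tray_push 0.91 [251. 206.] [ 0.308 -0.106  0.024]
gate_leaf 0.96 [344. 210.] [0.508 0.014 0.09 ]
gate_blade 0.68 [410. 310.] [0.734 0.017 0.001]
gate_blade 0.6 [464. 290.] [0.752 0.128 0.015]
spare_cup 0.76 [356. 271.] [ 0.67  -0.063  0.078]
spare_cup 0.38 [409. 307.] [0.738 0.01  0.012]
parked_tray 0.89 [117. 344.] [ 0.574 -0.466  0.017]
parked_tray 0.42 [466. 285.] [0.754 0.128 0.028]
brush 0.63 [270. 300.] [ 0.608 -0.203  0.022]
brush 0.45 [453. 207.] [0.584 0.242 0.068]
```

View pics/top0.png

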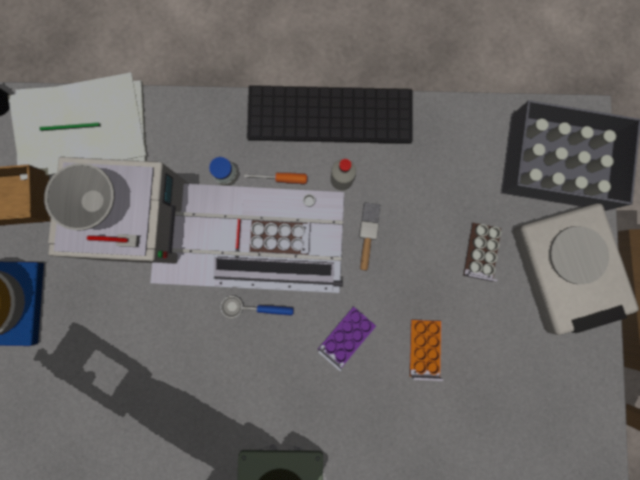

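View pics/scene0.png

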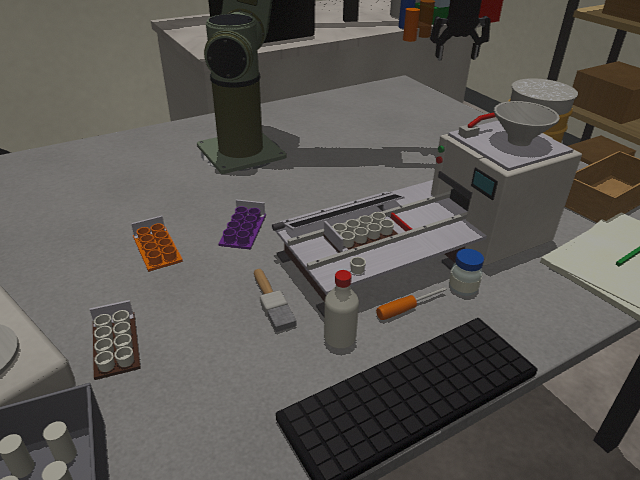

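Top view: the lane runs along world +y from (340,240) to the mouth at (180,235). The red gate is at (239,235), the real tray at (280,237) and the leaf at (275,268). The orange and purple trays are decoys. Next I measure the chute frame.

```bash
python3 - <<'E'
from h import *
c=camera("top"); im=c["color"].astype(int); D=c["depth"]
vv,uu=np.mgrid[:480,:640]
f=240/np.tan(np.radians(c["fovy"])/2); E=c["extrinsics"]; R=E[:3,:3]; o=-R.T@E[:3,3]
d=np.stack([(uu-c["cx"])/f,-(vv-c["cy"])/f,-np.ones_like(uu)],-1)
P=o+(d@R)*D[...,None]
roi=(uu>150)&(uu<345)&(vv>180)&(vv<292)
red=roi&(im[...,2]-im[...,1]>70)&(uu>225)&(uu<250)&(vv<255)
q=P[red]; print("red n",red.sum(),q.mean(0).round(4), [pix2w(c,*x,z=.081).round(4) for x in [(uu[red].mean(),vv[red].mean())]], "vmin/max",vv[red].min(),vv[red].max())
dark=roi&(im.sum(-1)<150)&(vv>255)&(vv<280)
ys=np.c_[uu[dark],vv[dark]].astype(np.float32); print("dark rect",dark.sum(),cv2.minAreaRect(ys))
for r in cut_out("gate_leaf",c)[:2]:
    m=r["mask"]; q=P[m]; pr=np.c_[uu[m],vv[m]].astype(np.float32); print("leaf",r["p"],m.sum(),cv2.minAreaRect(pr),q.mean(0).round(4)); 
    print([pix2w(c,*x,z=.088).round(4) for x in cv2.boxPoints(cv2.minAreaRect(pr))])
for r in cut_out("tray",c)[:3]:
    m=r["mask"]; pr=np.c_[uu[m],vv[m]].astype(np.float32); print("tray",r["p"],m.sum(),r["location"]); b=cv2.boxPoints(cv2.minAreaRect(pr)); print(b.round(1).tolist(),[pix2w(c,*x,z=.085).round(4).tolist() for x in b])
# heights along x at several y : print profile across chute
for col in (200,225,330):
    print(col,[(v,*(P[v,col]*1000).round(0).astype(int)) for v in range(205,292,3)])
cr=cv2.resize(c["color"][170:300,140:350],None,fx=3.8,fy=3.8,interpolation=cv2.INTER_CUBIC); cv2.imwrite("pics/crop.png",cr)
E
```

```text
red n 42 [0.5782 0.0962 0.103 ] [array([0.5804, 0.1003, 0.081 ])] vmin/max 220 247
dark rect 964 ((243.96340942382812, 265.11370849609375), (170.7102813720703, 9.155937194824219), 3.410944938659668)
leaf 0.59 2266 ((272.8990783691406, 269.0948791503906), (120.328857421875, 20.49064826965332), 3.6214849948883057) [0.5034 0.0185 0.0926]
[array([0.4876, 0.1505, 0.088 ]), array([0.5318, 0.1495, 0.088 ]), array([ 0.5198, -0.1114,  0.088 ]), array([ 0.4755, -0.1092,  0.088 ])]
leaf 0.48 1823 ((278.94622802734375, 236.8704376220703), (59.28776168823242, 31.99501609802246), 2.2457425594329834) [0.5739 0.0095 0.0852]
[array([0.5405, 0.0735, 0.088 ]), array([0.6106, 0.073 , 0.088 ]), array([ 0.6079, -0.0566,  0.088 ]), array([ 0.5377, -0.0553,  0.088 ])]
tray 0.8 1748 [344.0, 339.5]
[[315.1000061035156, 350.3999938964844], [351.70001220703125, 305.29998779296875], [375.8999938964844, 324.8999938964844], [339.29998779296875, 370.1000061035156]] [[0.3314, -0.0746, 0.085], [0.4284, -0.1521, 0.085], [0.3872, -0.2048, 0.085], [0.291, -0.127, 0.085]]
tray 0.76 1859 [283.3, 239.4]
[[248.6000061035156
[... 4184 characters left out ...]
64(-104), np.int64(69)), (253, np.int64(542), np.int64(-104), np.int64(68)), (256, np.int64(535), np.int64(-104), np.int64(81)), (259, np.int64(528), np.int64(-104), np.int64(80)), (262, np.int64(522), np.int64(-104), np.int64(73)), (265, np.int64(514), np.int64(-103), np.int64(95)), (268, np.int64(508), np.int64(-104), np.int64(91)), (271, np.int64(501), np.int64(-104), np.int64(92)), (274, np.int64(495), np.int64(-104), np.int64(87)), (277, np.int64(489), np.int64(-104), np.int64(85)), (280, np.int64(482), np.int64(-104), np.int64(84)), (283, np.int64(476), np.int64(-104), np.int64(82)), (286, np.int64(469), np.int64(-105), np.int64(74)), (289, np.int64(462), np.int64(-105), np.int64(74))]
```

View pics/crop.png

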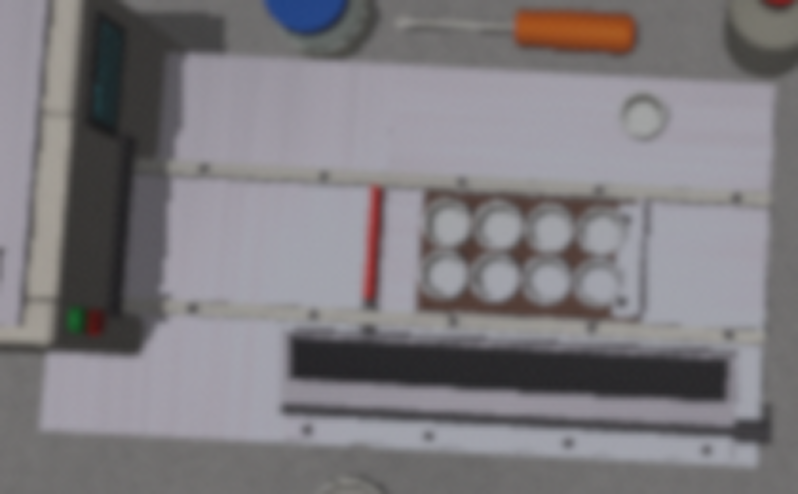

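The crop shows the tray between the gate and the open end, with the push plate at its right end. My estimate of the frame: origin ≈ (0.577, 0.101), chute x axis ≈ (0.037, 0.999), tray rear at chute x ≈ -157 mm. I'm moving to a point above the place, with the jaws across the lane.

{"op": "arm_command", "data": {"gripper": [60,60,60,60,60,60,60,60,60,60,60,60], "dp": [[15,-30,0],[15,-30,0],[15,-30,0],[15,-30,0],[15,-30,0],[15,-30,0],[15,-30,0],[15,-30,0],[15,-30,0],[15,-30,0],[15,-30,0],[15,-30,0]], "rotation": [[0,0,-0.06],[0,0,-0.06],[0,0,-0.06],[0,0,-0.06],[0,0,-0.06],[0,0,-0.06],[0,0,-0.06],[0,0,-0.06],[0,0,-0.06],[0,0,-0.06],[0,0,-0.06],[0,0,-0.06]]}}

```text
clock: 2.35
eef_pos: [0.4133, 0.1643, 0.2316]
tcp_rot: [[-0.418, 0.909, 0.001], [0.909, 0.418, 0.0], [-0.0, 0.001, -1.0]]
force: [0.2, 0.1, 0.2]
width: 0.602
```

{"op": "arm_command", "data": {"gripper": [60,60,60,60,60,60,60,60,60,60], "dp": [[15,-30,0],[15,-30,0],[15,-30,0],[15,-30,0],[15,-30,0],[15,-30,0],[15,-30,0],[15,-30,0],[5,-3,0],[0,0,0]], "rotation": [[0,0,-0.06],[0,0,-0.06],[0,0,-0.06],[0,0,-0.06],[0,0,-0.06],[0,0,-0.06],[0,0,-0.06],[0,0,-0.05],[0,0,0],[0,0,0]]}}

```text
clock: 3.18
eef_pos: [0.5387, -0.0791, 0.2312]
tcp_rot: [[0.039, 0.999, 0.0], [0.999, -0.039, -0.0], [-0.0, 0.0, -1.0]]
force: [-0.4, 0.4, 0.6]
width: 0.597
```

```bash
python3 - <<'E'
from h import *
s=get_state(); print({k:np.round(v,4).tolist() for k,v in s.items() if k in("clock","joints","eef_pos","tcp_rot","force","width")},tcp_to_grasp)
c=camera("wrist"); cv2.imwrite("pics/w1.png",c["color"]); np.save("w1d.npy",c["depth"])
print(c["fovy"],np.round(c["extrinsics"],4).tolist())
for n in ["tray_push","gate_leaf","gate_blade","mouth","tray","chute"]:
    for r in mark_of(n,c)[:2]: print(n,round(r["p"],2),np.round(r["location"]),pix2w(c,*r["location"]).round(4))
E
```

```text
{'clock': 3.1833, 'joints': [-17.467, 8.133, 92.6543, 0.0054, 79.1931, -15.2445], 'eef_pos': [0.5387, -0.0791, 0.2312], 'tcp_rot': [[0.0388, 0.9992, 0.0004], [0.9992, -0.0388, -0.0], [-0.0, 0.0004, -1.0]], 'force': [-0.4046, 0.3538, 0.5774], 'width': 0.5975} -0.0187
70.46251693455292 [[0.9993, -0.0386, 0.0019, -0.5415], [0.0371, 0.9457, -0.3228, 0.0976], [0.0107, 0.3226, 0.9465, -0.3609], [0.0, 0.0, 0.0, 1.0]]
tray_push 0.94 [358. 193.] [ 0.5725 -0.0534  0.1062]
tray_push 0.69 [ 98. 236.] [ 0.3092 -0.1029  0.0369]
gate_leaf 0.55 [268. 101.] [0.5047 0.0186 0.0888]
gate_blade 0.72 [267. 104.] [0.5039 0.0159 0.0896]
mouth 0.5 [358. 114.] [0.5764 0.0063 0.0767]
tray 0.78 [359. 112.] [0.5774 0.0078 0.0765]
tray 0.72 [159. 256.] [ 0.3543 -0.1383  0.0098]
chute 0.68 [353.   7.] [0.5734 0.084  0.07  ]
```

View pics/w1.png

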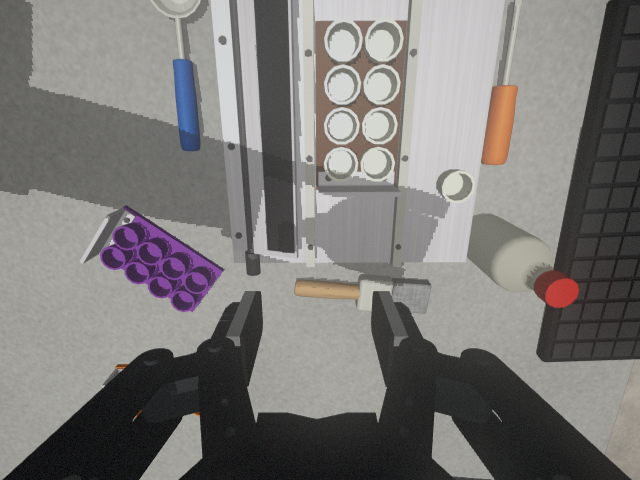

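Wrist view: plate at (358,190), leaf band at (275,150), rails at columns 309 and 405, fingertips at about (250,295) and (385,295). I'll measure the fingertips and the lane from depth.

```bash
python3 - <<'E'
from h import *
c=camera("wrist"); D=c["depth"]
for (u,v) in [(245,293),(255,293),(250,300),(260,310),(240,310),(262,293),(375,293),(385,293),(392,293),(385,300),(375,310),(398,310)]:
    print((u,v),D[v,u].round(4),(pix2w(c,u,v)*1000).round(1))
for v in (140,170,215,235):
    row=np.array([pix2w(c,u,v) for u in range(230,480)])*1000
    print(v,[f"{u+230}:{row[u][0]:.0f},{row[u][1]:.0f},{row[u][2]:.0f}" for u in range(0,250,4) if not 66<row[u][2]<74])
# plate: rows at col 360
print([(v,*(pix2w(c,360,v)*1000).round(0).astype(int)) for v in range(174,200,2)])
E
```

```text
(245, 293) 0.1494 [506.  -64.7 241. ]
(255, 293) 0.1497 [510.3 -65.  240.7]
(250, 300) 0.1426 [509.5 -64.3 248. ]
(260, 310) 0.1543 [511.4 -74.6 239.2]
(240, 310) 0.1364 [506.7 -64.9 254.8]
(262, 293) 0.4188 [ 466.2 -193.5    0.6]
(375, 293) 0.1494 [563.1 -66.7 241.1]
(385, 293) 0.1497 [567.5 -66.9 240.8]
(392, 293) 0.3972 [ 621.8 -188.3   20.1]
(385, 300) 0.1429 [566.2 -66.4 247.8]
(375, 310) 0.1504 [563.  -74.3 242.6]
(398, 310) 0.1434 [571.6 -70.9 248.7]
140 ['230:466,-8,76', '234:470,-8,75', '238:473,-8,75', '242:477,-8,80', '246:481,-8,83', '250:484,-8,82', '254:488,-8,85', '258:492,-8,86', '262:495,-8,88', '266:498,-8,87', '270:502,-8,91', '274:505,-8,90', '278:509,-8,93', '282:512,-8,93', '286:515,-8,94', '290:518,-8,94', '294:522,-8,95', '310:534,-10,80', '314:537,-10,81', '318:541,-10,75', '322:544,-10,76', '326:548,-10,76', '330:550,-9,96', '334:554,-10,81', '338:557,-10,80', '342:561,-10,81', '346:564,-11,80', '350:567,-11,80', '354:569,-10,93', '358:572,-10,96', '362:578,-11,76', '366:579,-10,95', '370:584,-11,80', '374:588,-11,79', '378:590,-11,82', '382:594,-12,80', '38
[... 1743 characters left out ...]
4:704,-116,31', '478:706,-114,37']
[(174, np.int64(577), np.int64(-40), np.int64(75)), (176, np.int64(576), np.int64(-41), np.int64(77)), (178, np.int64(576), np.int64(-43), np.int64(77)), (180, np.int64(576), np.int64(-45), np.int64(78)), (182, np.int64(576), np.int64(-46), np.int64(79)), (184, np.int64(576), np.int64(-48), np.int64(78)), (186, np.int64(576), np.int64(-50), np.int64(78)), (188, np.int64(576), np.int64(-52), np.int64(78)), (190, np.int64(576), np.int64(-53), np.int64(83)), (192, np.int64(575), np.int64(-53), np.int64(92)), (194, np.int64(574), np.int64(-53), np.int64(99)), (196, np.int64(573), np.int64(-53), np.int64(107)), (198, np.int64(573), np.int64(-54), np.int64(106))]
```

Lane mid here is x ≈ 0.573. The tips are at about TCP x ±30, about 9 mm above the TCP, and their fronts are at y ≈ -0.065 against the plate's -0.054. I'll shift slightly and descend.

{"op": "arm_command", "data": {"gripper": [60,60,60,60,60,60,60,60,60,60], "dp": [[2.5,-4,-10],[0,0,-20],[0,0,-25],[0,0,-25],[0,0,-25],[0,0,-20],[0,0,-10],[0,0,-4],[0,0,0],[0,0,0]], "rotation": [[0,0,0],[0,0,0],[0,0,0],[0,0,0],[0,0,0],[0,0,0],[0,0,0],[0,0,0],[0,0,0],[0,0,0]]}}

```text
clock: 4.42
eef_pos: [0.5412, -0.0815, 0.0931]
tcp_rot: [[0.036, 0.999, 0.002], [0.999, -0.036, -0.001], [-0.001, 0.002, -1.0]]
force: [0.3, -0.2, 0.9]
width: 0.598
```

{"op": "arm_command", "data": {"gripper": [60,60,60,60], "dp": [[0,0,-4],[0,0,-3],[0,0,0],[0,0,0]], "rotation": [[0,0,0],[0,0,0],[0,0,0],[0,0,0]]}}

```text
clock: 4.75
eef_pos: [0.542, -0.0818, 0.0868]
tcp_rot: [[0.036, 0.999, 0.004], [0.999, -0.036, -0.001], [-0.001, 0.004, -1.0]]
force: [2.1, -1.6, 3.4]
width: 0.601
```

{"op": "arm_command", "data": {"gripper": [60,60,60,60,60], "dp": [[0,0,-3],[0,0,-3],[0,0,-3],[0,0,0],[0,0,0]], "rotation": [[0,0,0],[0,0,0],[0,0,0],[0,0,0],[0,0,0]]}}

```text
clock: 5.17
eef_pos: [0.5434, -0.0819, 0.0788]
tcp_rot: [[0.036, 0.999, 0.007], [0.999, -0.036, -0.001], [-0.001, 0.007, -1.0]]
force: [3.7, 1.0, 8.0]
width: 0.596
```

```bash
python3 - <<'E'
from h import *
s=get_state(); print(np.round(s["eef_pos"],4),np.round(s["force"],2))
c=camera("wrist"); t=camera("top"); sc=camera("scene")
a=cv2.resize(c["color"],(480,360)); b=cv2.resize(sc["color"][170:290,270:470],(800,480))[:, :] 
out=np.zeros((600,800,3),np.uint8); out[:240,:320]=cv2.resize(c["color"],(320,240)); out[:240,320:]=cv2.resize(t["color"][190:290,150:350],(480,240)); out[240:]=cv2.resize(sc["color"][170:260,300:500],(800,360),interpolation=cv2.INTER_CUBIC)
cv2.imwrite("pics/p1.png",out)
for v in (110,120,130):print([(u,*(pix2w(c,u,v)*1000).round(0).astype(int)) for u in range(210,310,8)])
E
```

```text
[ 0.5434 -0.0819  0.0788] [3.7  0.99 8.03]
[(210, np.int64(505), np.int64(5), np.int64(82)), (218, np.int64(508), np.int64(5), np.int64(82)), (226, np.int64(512), np.int64(5), np.int64(84)), (234, np.int64(515), np.int64(5), np.int64(83)), (242, np.int64(518), np.int64(5), np.int64(83)), (250, np.int64(521), np.int64(5), np.int64(83)), (258, np.int64(524), np.int64(5), np.int64(83)), (266, np.int64(527), np.int64(5), np.int64(82)), (274, np.int64(528), np.int64(5), np.int64(70)), (282, np.int64(533), np.int64(4), np.int64(80)), (290, np.int64(536), np.int64(4), np.int64(80)), (298, np.int64(539), np.int64(4), np.int64(81)), (306, np.int64(542), np.int64(4), np.int64(76))]
[(210, np.int64(505), np.int64(2), np.int64(84)), (218, np.int64(508), np.int64(2), np.int64(82)), (226, np.int64(511), np.int64(2), np.int64(83)), (234, np.int64(514), np.int64(1), np.int64(83)), (242, np.int64(517), np.int64(1), np.int64(83)), (250, np.int64(520), np.int64(1), np.int64(83)), (258, np.int64(523), np.int64(1), np.int64(83)), (266, np.int64(526), np.int64(1), np.int64(82)), (274, np.int64(528), np.in
[... 169 characters left out ...]
 (306, np.int64(542), np.int64(0), np.int64(75))]
[(210, np.int64(504), np.int64(-2), np.int64(82)), (218, np.int64(508), np.int64(-2), np.int64(83)), (226, np.int64(511), np.int64(-2), np.int64(82)), (234, np.int64(513), np.int64(-2), np.int64(81)), (242, np.int64(517), np.int64(-2), np.int64(84)), (250, np.int64(520), np.int64(-2), np.int64(82)), (258, np.int64(523), np.int64(-3), np.int64(82)), (266, np.int64(526), np.int64(-3), np.int64(81)), (274, np.int64(528), np.int64(-3), np.int64(71)), (282, np.int64(532), np.int64(-3), np.int64(80)), (290, np.int64(535), np.int64(-3), np.int64(81)), (298, np.int64(539), np.int64(-3), np.int64(81)), (306, np.int64(542), np.int64(-3), np.int64(75))]
```

View pics/p1.png

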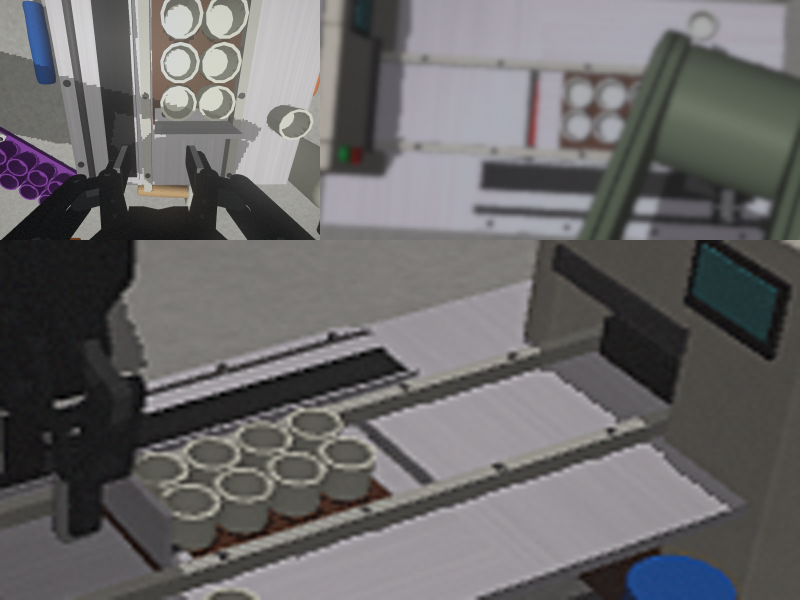

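The leaf is level at 82–83 mm and the slot is open. The tray has not been touched yet. Starting the push.

{"op": "arm_command", "data": {"gripper": [60,60,60,60,60,60,60,60,60,60,60,60], "dp": [[0,2,-1],[0,2,0],[0,2,0],[0,2,0],[0,2,0],[0.1,2,0],[0.1,2,0],[0.1,3,0],[0.2,4,0],[0.2,5,0],[0.2,5,0],[0.2,5,0]], "rotation": [[0,0,0],[0,0,0],[0,0,0],[0,0,0],[0,0,0],[0,0,0],[0,0,0],[0,0,0],[0,0,0],[0,0,0],[0,0,0],[0,0,0]]}}

```text
clock: 6.32
eef_pos: [0.5441, -0.0498, 0.0787]
tcp_rot: [[0.035, 0.999, 0.006], [0.999, -0.035, -0.009], [-0.009, 0.006, -1.0]]
force: [-0.7, -10.8, 11.9]
width: 0.599
```

{"op": "arm_command", "data": {"gripper": [60,60,60,60,60,60,60,60,60,60,60,60], "dp": [[0.2,5,0],[0.2,5,0],[0.2,5,0],[0.2,5,0],[0.2,5,0],[0.2,5,0],[0.2,5,0],[0.2,5,0],[0.2,5,0],[0.2,5,0],[0.2,5,0],[0,0,0]], "rotation": [[0,0,0],[0,0,0],[0,0,0],[0,0,0],[0,0,0],[0,0,0],[0,0,0],[0,0,0],[0,0,0],[0,0,0],[0,0,0],[0,0,0]]}}

```text
clock: 7.32
eef_pos: [0.5463, 0.0063, 0.0787]
tcp_rot: [[0.034, 0.999, 0.005], [0.999, -0.034, -0.007], [-0.007, 0.006, -1.0]]
force: [-0.4, -8.7, 13.3]
width: 0.6
```

```bash
python3 - <<'E'
from h import *
s=get_state(); print(np.round(s["eef_pos"],4),np.round(s["force"],2))
c=camera("wrist"); sc=camera("scene")
out=np.zeros((600,640,3),np.uint8); out[:240,:320]=cv2.resize(c["color"],(320,240)); out[240:]=cv2.resize(sc["color"][170:275,310:497],(640,360),interpolation=cv2.INTER_CUBIC)
cv2.imwrite("pics/p2.png",out)
for v in (60,80,100):print([(u,*(pix2w(c,u,v)*1000).round(0).astype(int)) for u in range(220,290,10)])
for r in mark_of("tray_push",c)[:1]: print(r["p"],r["location"],pix2w(c,*r["location"]))
E
```

```text
[0.5463 0.0063 0.0787] [-0.35 -8.68 13.35]
[(220, np.int64(514), np.int64(110), np.int64(83)), (230, np.int64(518), np.int64(110), np.int64(82)), (240, np.int64(522), np.int64(110), np.int64(82)), (250, np.int64(525), np.int64(110), np.int64(83)), (260, np.int64(529), np.int64(110), np.int64(82)), (270, np.int64(531), np.int64(112), np.int64(70)), (280, np.int64(536), np.int64(110), np.int64(80))]
[(220, np.int64(513), np.int64(104), np.int64(82)), (230, np.int64(517), np.int64(104), np.int64(83)), (240, np.int64(521), np.int64(104), np.int64(82)), (250, np.int64(525), np.int64(103), np.int64(82)), (260, np.int64(528), np.int64(103), np.int64(83)), (270, np.int64(523), np.int64(111), np.int64(0)), (280, np.int64(536), np.int64(103), np.int64(81))]
[(220, np.int64(513), np.int64(97), np.int64(83)), (230, np.int64(516), np.int64(97), np.int64(83)), (240, np.int64(520), np.int64(97), np.int64(83)), (250, np.int64(524), np.int64(97), np.int64(81)), (260, np.int64(528), np.int64(96), np.int64(82)), (270, np.int64(530), np.int64(97), np.int64(70)), (280, np.int64(535), np.int64(96), np.int64(81))]
0.63 [385.5, 297.2] [0.57444496 0.01941878 0.09867616]
```

View pics/p2.png

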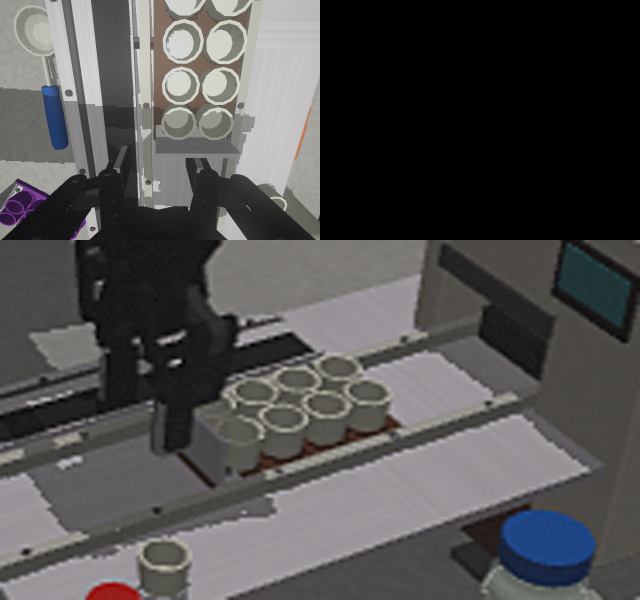

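The tray slides straight and the leaf stays down. The tray rear is at y ≈ 0.02, with about 106 mm left.

{"op": "arm_command", "data": {"gripper": [60,60,60,60,60,60,60,60,60,60,60,60], "dp": [[0.2,5,0],[0.2,5,0],[0.2,5,0],[0.2,5,0],[0.2,5,0],[0.2,5,0],[0.2,5,0],[0.2,5,0],[0.2,5,0],[0.2,5,0],[0.2,5,0],[0.2,5,0]], "rotation": [[0,0,0],[0,0,0],[0,0,0],[0,0,0],[0,0,0],[0,0,0],[0,0,0],[0,0,0],[0,0,0],[0,0,0],[0,0,0],[0,0,0]]}}

```text
clock: 8.47
eef_pos: [0.5487, 0.0654, 0.0787]
tcp_rot: [[0.034, 0.999, 0.005], [0.999, -0.034, -0.009], [-0.008, 0.005, -1.0]]
force: [-0.5, -12.5, 12.8]
width: 0.599
```

{"op": "arm_command", "data": {"gripper": [60,60,60,60,60,60,60,60,60], "dp": [[0.2,5,0],[0.2,5,0],[0.2,5,0],[0.2,5,0],[0.2,4,0],[0.1,3,0],[0.1,3,0],[0.1,3,0],[0,0,0]], "rotation": [[0,0,0],[0,0,0],[0,0,0],[0,0,0],[0,0,0],[0,0,0],[0,0,0],[0,0,0],[0,0,0]]}}

```text
clock: 9.22
eef_pos: [0.55, 0.099, 0.0787]
tcp_rot: [[0.034, 0.999, 0.005], [0.999, -0.034, -0.008], [-0.007, 0.005, -1.0]]
force: [0.3, -10.8, 14.2]
width: 0.6
```

```bash
python3 - <<'E'
from h import *
s=get_state(); print(np.round(s["eef_pos"],4),np.round(s["force"],2))
c=camera("wrist")
for v in (130,170,200):print([(u,*(pix2w(c,u,v)*1000).round(0).astype(int)) for u in range(190,290,10)])
for r in mark_of("tray_push",c)[:1]: print(r["p"],r["location"],pix2w(c,*r["location"]))
for r in mark_of("mouth",c)[:1]: print(r["p"],r["location"],pix2w(c,*r["location"]))
E
```

```text
[0.55   0.099  0.0787] [  0.34 -10.77  14.25]
[(190, np.int64(499), np.int64(179), np.int64(70)), (200, np.int64(503), np.int64(179), np.int64(70)), (210, np.int64(508), np.int64(179), np.int64(71)), (220, np.int64(512), np.int64(178), np.int64(70)), (230, np.int64(516), np.int64(178), np.int64(69)), (240, np.int64(520), np.int64(178), np.int64(71)), (250, np.int64(524), np.int64(178), np.int64(70)), (260, np.int64(529), np.int64(178), np.int64(71)), (270, np.int64(533), np.int64(178), np.int64(69)), (280, np.int64(538), np.int64(178), np.int64(80))]
[(190, np.int64(496), np.int64(162), np.int64(69)), (200, np.int64(500), np.int64(162), np.int64(70)), (210, np.int64(505), np.int64(162), np.int64(70)), (220, np.int64(509), np.int64(162), np.int64(70)), (230, np.int64(514), np.int64(162), np.int64(70)), (240, np.int64(518), np.int64(162), np.int64(71)), (250, np.int64(523), np.int64(161), np.int64(70)), (260, np.int64(527), np.int64(161), np.int64(71)), (270, np.int64(531), np.int64(161), np.int64(71)), (280, np.int64(536), np.int64(161), np.int64(69))]
[(190, np.int64(494), np.int64(149), np.int64(70)), (200, np.int64(498), np.int64(148), np.int64(69)), (210, np.int64(503), np.int64(149), np.int64(71)), (220, np.int64(508), np.int64(148), np.int64(70)), (230, np.int64(512), np.int64(148), np.int64(70)), (240, np.int64(517), np.int64(148), np.int64(72)), (250, np.int64(521), np.int64(148), np.int64(69)), (260, np.int64(526), np.int64(148), np.int64(70)), (270, np.int64(530), np.int64(148), np.int64(71)), (280, np.int64(535), np.int64(147), np.int64(70))]
0.59 [385.7, 294.5] [0.57861472 0.1121208  0.09659824]
```

{"op": "arm_command", "data": {"gripper": [60,60,60,60,60], "dp": [[0.1,2,0],[0.1,2,0],[0.1,2,0],[0.1,2,0],[0,0,0]], "rotation": [[0,0,0],[0,0,0],[0,0,0],[0,0,0],[0,0,0]]}}

```text
clock: 9.78
eef_pos: [0.5503, 0.1066, 0.0787]
tcp_rot: [[0.034, 0.999, 0.005], [0.999, -0.034, -0.008], [-0.008, 0.005, -1.0]]
force: [-0.5, -12.7, 15.4]
width: 0.599
```

{"op": "arm_command", "data": {"gripper": [60,60,60,60], "dp": [[0,1.5,0],[0,1.5,0],[0,1,0],[0,0,0]], "rotation": [[0,0,0],[0,0,0],[0,0,0],[0,0,0]]}}

```text
clock: 10.12
eef_pos: [0.5504, 0.1106, 0.0787]
tcp_rot: [[0.034, 0.999, 0.005], [0.999, -0.034, -0.008], [-0.008, 0.005, -1.0]]
force: [0.7, -12.2, 14.6]
width: 0.6
```

{"op": "arm_command", "data": {"gripper": [60,60,60,60], "dp": [[0,1,0],[0,1,0],[0,1,0],[0,0,0]], "rotation": [[0,0,0],[0,0,0],[0,0,0],[0,0,0]]}}

```text
clock: 10.45
eef_pos: [0.5505, 0.1135, 0.0787]
tcp_rot: [[0.034, 0.999, 0.005], [0.999, -0.034, -0.008], [-0.008, 0.005, -1.0]]
force: [-1.0, -11.6, 14.3]
width: 0.601
```

{"op": "arm_command", "data": {"gripper": [60,60,60], "dp": [[0,1,0],[0,1,0],[0,0,0]], "rotation": [[0,0,0],[0,0,0],[0,0,0]]}}

```text
clock: 10.7
eef_pos: [0.5505, 0.1154, 0.0787]
tcp_rot: [[0.034, 0.999, 0.005], [0.999, -0.034, -0.008], [-0.008, 0.005, -1.0]]
force: [0.3, -12.9, 14.4]
width: 0.604
```

{"op": "arm_command", "data": {"gripper": [60,60,60], "dp": [[0,1,0],[0,1,0],[0,0,0]], "rotation": [[0,0,0],[0,0,0],[0,0,0]]}}

```text
clock: 10.95
eef_pos: [0.5505, 0.1164, 0.0787]
tcp_rot: [[0.035, 0.999, 0.005], [0.999, -0.035, -0.01], [-0.01, 0.005, -1.0]]
force: [0.2, -15.9, 14.6]
width: 0.6
```

{"op": "arm_command", "data": {"gripper": [60,60,60], "dp": [[0,1,0],[0,1,0],[0,0,0]], "rotation": [[0,0,0],[0,0,0],[0,0,0]]}}

```text
clock: 11.2
eef_pos: [0.5506, 0.1164, 0.0787]
tcp_rot: [[0.035, 0.999, 0.005], [0.999, -0.035, -0.013], [-0.013, 0.005, -1.0]]
force: [-0.7, -21.9, 15.9]
width: 0.6
```

The TCP has stalled at y = 0.1164 with the force rising, so the tray is home against the stop. I'll back off horizontally while still holding the leaf, then lift straight up.

{"op": "arm_command", "data": {"gripper": [60,60,60,60,60,60], "dp": [[0,-2,0],[0,-3,0],[-0.1,-3,0],[-0.1,-3,0],[0,-1,0],[0,0,0]], "rotation": [[0,0,0],[0,0,0],[0,0,0],[0,0,0],[0,0,0],[0,0,0]]}}

```text
clock: 11.7
eef_pos: [0.5504, 0.1146, 0.0788]
tcp_rot: [[0.038, 0.999, 0.007], [0.999, -0.038, 0.006], [0.006, 0.006, -1.0]]
force: [0.9, 8.0, 13.2]
width: 0.601
```

```bash
python3 - <<'E'
from h import *
s=get_state(); print(np.round(s["eef_pos"],4),np.round(s["force"],2))
c=camera("wrist"); sc=camera("scene")
out=np.zeros((600,640,3),np.uint8); out[:240,:320]=cv2.resize(c["color"],(320,240)); out[:240,320:]=cv2.resize(c["color"][180:360,280:520],(320,240)); out[240:]=cv2.resize(sc["color"][170:275,310:497],(640,360),interpolation=cv2.INTER_CUBIC)
cv2.imwrite("pics/p3.png",out)
print([(v,*(pix2w(c,350,v)*1000).round(0).astype(int)) for v in range(240,330,5)])
E
```

```text
[0.5504 0.1146 0.0788] [ 0.95  7.99 13.21]
[(240, np.int64(566), np.int64(146), np.int64(81)), (245, np.int64(566), np.int64(144), np.int64(81)), (250, np.int64(566), np.int64(142), np.int64(81)), (255, np.int64(566), np.int64(140), np.int64(83)), (260, np.int64(565), np.int64(139), np.int64(86)), (265, np.int64(565), np.int64(139), np.int64(92)), (270, np.int64(564), np.int64(139), np.int64(96)), (275, np.int64(566), np.int64(130), np.int64(83)), (280, np.int64(565), np.int64(130), np.int64(87)), (285, np.int64(565), np.int64(131), np.int64(93)), (290, np.int64(564), np.int64(131), np.int64(99)), (295, np.int64(564), np.int64(130), np.int64(102)), (300, np.int64(563), np.int64(131), np.int64(106)), (305, np.int64(563), np.int64(129), np.int64(107)), (310, np.int64(563), np.int64(126), np.int64(106)), (315, np.int64(574), np.int64(59), np.int64(1)), (320, np.int64(567), np.int64(96), np.int64(66)), (325, np.int64(567), np.int64(96), np.int64(70))]
```

View pics/p3.png

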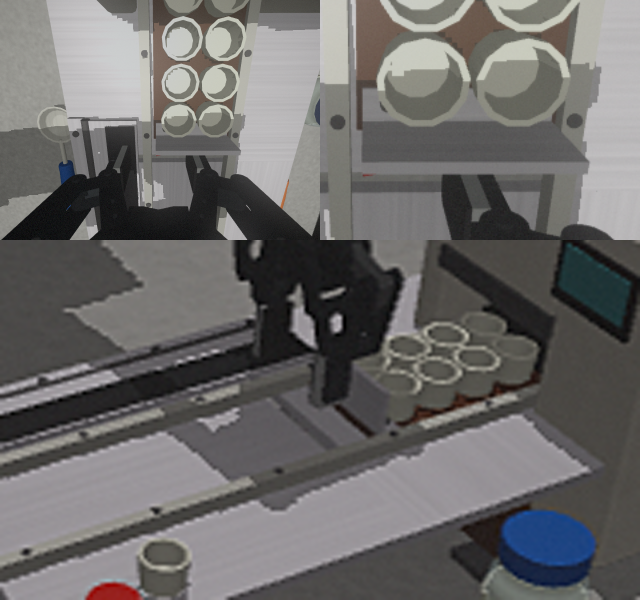

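The tray is home in the mouth, and the slot is visible behind the plate. Leaf friction means the tip has only just left the plate, so I'll back off further and then lift.

{"op": "arm_command", "data": {"gripper": [60,60,60,60,60,60,60,60,60,60,60,60], "dp": [[0,-3,0],[-0.2,-3,0],[0,-2,0],[0,0,0],[0,0,3],[0,0,3],[0,0,4],[0,0,6],[0,0,10],[0,0,20],[0,0,25],[0,0,25]], "rotation": [[0,0,0],[0,0,0],[0,0,0],[0,0,0],[0,0,0],[0,0,0],[0,0,0],[0,0,0],[0,0,0],[0,0,0],[0,0,0],[0,0,0]]}}

```text
clock: 12.8
eef_pos: [0.5458, 0.1031, 0.1711]
tcp_rot: [[0.036, 0.999, -0.004], [0.999, -0.036, -0.001], [-0.001, -0.004, -1.0]]
force: [-0.8, -0.2, 0.6]
width: 0.602
```

{"op": "arm_command", "data": {"gripper": [60,60,60,60,60,60], "dp": [[0,-20,20],[0,-30,20],[0,-30,0],[0,-20,0],[0,0,0],[0,0,0]], "rotation": [[0,0,0],[0,0,0],[0,0,0],[0,0,0],[0,0,0],[0,0,0]]}}

```text
clock: 13.3
eef_pos: [0.5466, 0.0026, 0.2111]
tcp_rot: [[0.039, 0.999, -0.001], [0.999, -0.039, 0.0], [-0.0, -0.001, -1.0]]
force: [-0.8, 0.2, 0.6]
width: 0.599
```

```bash
python3 - <<'E'
from h import *
s=get_state(); print(s["clock"],np.round(s["eef_pos"],4),np.round(s["force"],2))
c=camera("wrist"); sc=camera("scene")
out=np.zeros((600,640,3),np.uint8); out[:240,:320]=cv2.resize(c["color"],(320,240)); out[240:]=cv2.resize(sc["color"][170:275,310:497],(640,360),interpolation=cv2.INTER_CUBIC)
cv2.imwrite("pics/p4.png",out)
im=c["color"].astype(int); red=(im[...,2]-im[...,1]>70); red[:, :280]=0; red[:, 460:]=0
vs,us=np.nonzero(red); print("red",len(us),us.mean() if len(us) else 0,vs.mean() if len(vs) else 0, [(pix2w(c,u,v)*1000).round(0) for u,v in list(zip(us,vs))[::max(1,len(us)//6)]])
for r in mark_of("tray_push",c)[:1]: print(r["p"],r["location"],pix2w(c,*r["location"]))
for v in range(40,300,8): print(v,(pix2w(c,358,v)*1000).round(0),(pix2w(c,265,v)*1000).round(0))
E
```

```text
13.3 [0.5466 0.0026 0.2111] [-0.79  0.22  0.61]
red 643 359.0015552099533 95.1353032659409 [array([551., 110.,   1.]), array([564., 103.,  81.]), array([577., 102.,  81.]), array([590., 101.,  82.]), array([604.,  99.,  82.]), array([551., 100.,  81.]), array([566.,  99.,  81.])]
0.97 [361.7, 57.9] [0.58328933 0.12537491 0.08313486]
40 [581. 138.  78.] [516. 137.  93.]
48 [578. 128. 105.] [516. 133.  92.]
56 [580. 125.  91.] [515. 128.  91.]
64 [582. 123.  71.] [515. 123.  92.]
72 [582. 118.  69.] [515. 118.  93.]
80 [582. 112.  70.] [514. 113.  91.]
88 [549.  85. 354.] [514. 107.  93.]
96 [581. 100.  81.] [513. 102.  92.]
104 [582.  95.  70.] [513.  97.  91.]
112 [582.  89.  70.] [512.  92.  92.]
120 [582.  83.  70.] [512.  86.  91.]
128 [582.  77.  70.] [511.  81.  92.]
136 [582.  71.  69.] [511.  75.  91.]
144 [582.  65.  71.] [510.  69.  91.]
152 [582.  59.  70.] [510.  63.  90.]
160 [582.  52.  70.] [549.  85. 354.]
168 [582.  46.  71.] [509.  51.  90.]
176 [582.  39.  69.] [508.  45.  90.]
184 [582.  33.  72.] [507.  39.  90.]
192 [582.  26.  70.] [507.  33.  91.]
200 [582.  19.  71.] [506.  26.  90.]
208 [582.  12.  70.] [506.  20.  91.]
216 [582.   5.  70.] [505.  13.  90.]
224 [582.  -3.  70.] [505.   7.  91.]
232 [582. -10.  71.] [504.  -0.  90.]
240 [582. -17.  71.] [503.  -7.  90.]
248 [582. -25.  71.] [503. -14.  91.]
256 [582. -33.  69.] [502. -22.  89.]
264 [582. -40.  70.] [501. -29.  89.]
272 [582. -48.  71.] [501. -37.  89.]
280 [582. -56.  71.] [500. -44.  89.]
288 [582. -64.  71.] [499. -52.  88.]
296 [582. -73.  71.] [498. -60.  88.]
```

View pics/p4.png

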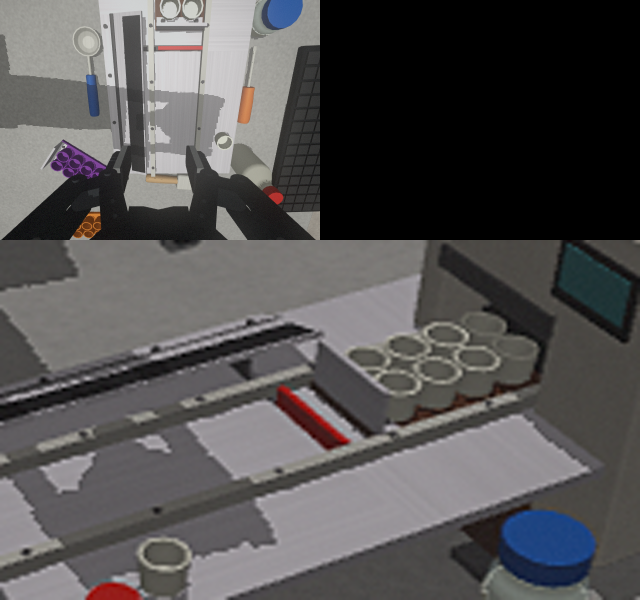

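The gate is up, with its top at 81 mm. The plate's rear face is about 24–25 mm beyond it, where 25 mm is nominal. The arm touches nothing, so I'm handing in.

```bash
python3 -c "
from cell import *
print(job_done())"
```

```text
the job is handed in; nothing more can be done
None
```

The tray is home against the stop and the gate has sprung up behind it. I handed the job in at about 13.3 s; no verdict is reported.

- **What I did:** One finger pressed the leaf level (82–83 mm in depth, gate sunk). With the other I slid the tray at up to about 60 mm/s until it stalled against the stop. I then backed off while still holding the leaf and lifted clear.
- **Last checks:** The gate's top edge is at 81 mm, which is fully shut. The push plate's rear face is about 24–25 mm beyond the gate (25 mm nominal). The tray looks flat and straight, and the other things in view look undisturbed. The tool force is about 0 and the arm stands clear.
- **Disagreement:** The stop came about 4 mm later than I had predicted from the pictures. The stall, with the push force rising from 13 to 22 N, and the final gap both say the tray is home.

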